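# Set the patina row over in reverse

### The arm

A 6-joint arm with a two-finger parallel gripper is mounted at the origin on a cart in front of the work surface, level with it; the furniture and walls round the work are solid. World frame = base frame: x ahead of the robot, y to its left, z up, the work surface at z = 0. Lengths are in m, angles in degrees, forces in N, time in s.
With the tool pointing down it reaches from about 0.325 to 0.875 m from the base axis. Payload 4.4 kg.
Tool frame: the origin (TCP) lies where the fingers leave the gripper's body, on its centre line; the fingertips stand 73 mm ahead of it and the grasp point (between the pads) lies 54 mm ahead of it; z points along the fingers, y is the direction in which the jaws open and shut (so a half turn about z gives the same grasp; the last joint's range is limited). The gripper opens to 85 mm and grips with 20 to 120 N. Pads are 22 mm wide; open, the fingers measure 114 mm over their backs; the gripper's body (76 mm by 85 mm) begins 54 mm behind the grasp point. The pads swing forward as they close: fully open they stand 13 mm farther back than shut.
Start: joints at [-72.737, 11.837, 88.321, -0, 79.842, -8.623], TCP at [0.251, -0.517, 0.304] pointing down, gripper open.
Joint ranges: [-156.59, 156.59], [-49.26, 127.26], [12.9, 141.05], [-63.56, 243.56], [4.71, 150.69], [-161.64, 161.64]. Speed limits (degrees/s): [159.86, 159.86, 180, 180, 180, 180].

### API

Orientations are given as [roll, pitch, yaw] about the fixed x, y, z axes, in that order (R = Rz(yaw) Ry(pitch) Rx(roll)).
In Python, from rig import get_state, snapshot, camera_model, sign_off gives the robot as it stands.
- The arm moves only by the tool apply_moves, never from a script. Its argument "rows" is a list of rows, each a list of 3 entries, a list of its own where there are three numbers: the gripper's target within -1 to 1 (fully open at 1, half-way at 0, shut at -1), then the shift along the tool's x, y, z in m, then the turn, a rotation vector about the tool's x, y, z in rad. In form: [[gripper, [tx, ty, tz], [ax, ay, az]], ...]. A call has 1 to 10 rows; each row is the pose to reach, as a shift and turn from the pose commanded when the call began, along the tool's axes at that moment; what a row does not reach only later rows make up. A row lasts 1/10 s, in which the tool goes at most 50 mm and 8.59 degrees, less where a joint would pass 70% of its speed; a pose out of reach is approached as far as the arm can. A call with a gripper value outside its range is refused whole. The fingers move at their own pace and stop on an object; the grip force is fixed at half the most. Time passes only in rows, so rows that repeat a pose let the fingers close. It gives the time, the measured TCP pose, the force and the opening at its end, in the units of the state.
- get_state(): the state, without advancing time (a new reading comes with each control period).
- snapshot(name): name is "scene" or "top"; returns (picture, depth): 384x512x3 uint8, red, green, blue; 384x512 float32, m along the optical axis (not along the pixel's ray), 0 where there is no reading.
- camera_model(name): a dict with "intrinsics" (3x3 intrinsics, pixels), "world_from_camera" (4x4, takes a point from camera to world coordinates). Camera axes: x right, y up, looking along -z (the intrinsics and any distortion apply to the point x, -y, -z); pixel columns grow to the right and rows downward; lengths in m; the calibration is good to about 2 mm. A picture is of the moment at which its call begins. camera_model takes no time and is no camera call.
- sign_off(): hands the job in, once; it reports no verdict.
The state is a dict: "time_s": time; "joints": joint angles; "joint_velocities": joint speeds; "joint_torque": joint torques, N m; "ee_pos": TCP position; "eef_rot": TCP orientation; "wrist_force": force on the tool from outside, world axes, zero at the start; "ft_torque": the same for the moment, N m; "grip_width": opening from 0.0 (shut) to 1.0 (fully open).
Only numpy, scipy, OpenCV 4.12 (cv2) and the standard library are available. Lean on these libraries where they do the work, as an engineer would, in place of code of your own. Each camera call takes 0.05 s, during which the arm holds its last target.

### The job

The next bronze needs its patina containers in the opposite order: move all four from the ring rack to the tray rack, one to a compartment, so that the row is reversed: the container at the left end of the ring rack goes to the right end of the tray, the second from the left to the second from the right, and so on. Stand each upright and flat on its compartment's floor and let go; tip none of them over, and leave the pumice block and the steel wool where they lie.

Things in the scene. Friction and masses are not known exactly. Their poses are not given: they have to be found in the camera images.
- white_jar_mid (a point): Squat round white jar with a pale screw lid. Body 56 mm diameter up to 58 mm above its underside, lid 49 mm diameter above that, 70 mm high in all. Loose, upright, about 0.1 to 0.3 kg. This point lies on its upright axis, half-way up (35 mm above its underside). At the start it stands in its own ring on the ring rack.
- green_jar_mid (a point): Taller round jar with green contents, a paper label and a red screw lid. Body 61 mm diameter up to 70 mm above its underside, lid 52 mm diameter above that, 85 mm high in all. Loose, upright, about 0.1 to 0.3 kg. This point lies on its upright axis, half-way up (42.5 mm above its underside). At the start it stands in its own ring on the ring rack.
- glass_bottle_mid (a point): Slender round brown-amber glass bottle with a narrow neck and a small black cap. Body 50 mm diameter up to 56 mm above its underside, then a sloping shoulder to a 20 mm neck and a 24 mm cap, 95 mm high in all. Loose, upright, about 0.1 to 0.3 kg. This point lies on its upright axis, half-way up (47.5 mm above its underside). At the start it stands in its own ring on the ring rack.
- steel_can_mid (a point): Low round bare-steel can, closed, without handle or label. Straight-sided, 52 mm diameter, 58 mm high, with rolled rims and a flat top. Loose, upright, about 0.1 to 0.3 kg. This point lies on its upright axis, half-way up (29 mm above its underside). At the start it stands in its own ring on the ring rack.
- white_ring: Fixed grey ring seat on the ring rack in which the white jar stands at the start, so it marks that container's place in the starting row. 61 mm bore, 70 mm outside, 8 mm high, open from above; the container lifts straight up out of it. Origin: centre of its underside, on the plank's top.
- green_ring: Fixed grey ring seat on the ring rack in which the green jar stands at the start, so it marks that container's place in the starting row. 66 mm bore, 75 mm outside, 8 mm high, open from above; the container lifts straight up out of it. Origin: centre of its underside, on the plank's top.
- bottle_ring: Fixed grey ring seat on the ring rack in which the glass bottle stands at the start, so it marks that container's place in the starting row. 55 mm bore, 64 mm outside, 8 mm high, open from above; the container lifts straight up out of it. Origin: centre of its underside, on the plank's top.
- can_ring: Fixed grey ring seat on the ring rack in which the steel can stands at the start, so it marks that container's place in the starting row. 57 mm bore, 66 mm outside, 8 mm high, open from above; the container lifts straight up out of it. Origin: centre of its underside, on the plank's top.
- ring_rack: Fixed medium-brown wooden plank 326 mm long (its y axis), 86 mm wide (its x axis), 10 mm thick, which carries the four rings in one row, centres at y = -120, -40, +40 and +120 mm. Origin: centre of its underside, on the turntable. It may stand left or right of the tray rack; its +y end is its left end as the robot sees it.
- tray_rack: Fixed light wooden tray with dark walls, 326 mm long (its y axis), 86 mm wide (its x axis), with four square open compartments in one row, centres at y = -120, -40, +40 and +120 mm (x = 0), each 77 mm along the row and 80 mm across it. Floor 5 mm above the turntable; walls 3 mm thick, their tops 14 mm above the turntable. Empty at the start. Origin: centre of its underside, on the turntable. Its +y end is its left end as the robot sees it.
- pumice: Loose grey pumice rubbing block, 46x76x31 mm, lying behind the racks; bystander. Origin: centre of its underside.
- wool: Loose pad of steel wool, 48x63x30 mm, lying behind the racks; bystander. Origin: centre of its underside.
There are look-alikes about, which are no part of the job. Leave any yellow look-alike of the part that bears green_jar_mid alone.

How it is judged (in metres and radians):
At the end, for the whole second after the job is handed in: Each container stands upright (within 0.1 rad), flat on the tray's floor (height within 5 mm), within 18 mm along and across the row of the centre of the tray compartment that mirrors the place of its own ring in the ring rack (left end to right end and so on); all released and at rest (x of white_jar_mid in the frame of tray_rack between -0.018 and 0.018 m and z of white_jar_mid in the frame of tray_rack between 0.035 and 0.045 m and ((y of white_ring in the frame of ring_rack between -0.13 and -0.11 m and y of white_jar_mid in the frame of tray_rack between 0.102 and 0.138 m) or (y of white_ring in the frame of ring_rack between -0.05 and -0.03 m and y of white_jar_mid in the frame of tray_rack between 0.022 and 0.058 m) or (y of white_ring in the frame of ring_rack between 0.03 and 0.05 m and y of white_jar_mid in the frame of tray_rack between -0.058 and -0.022 m) or (y of white_ring in the frame of ring_rack between 0.11 and 0.13 m and y of white_jar_mid in the frame of tray_rack between -0.138 and -0.102 m)) and angle between each of white_jar_mid, green_jar_mid, glass_bottle_mid, steel_can_mid's own z axis and vertical below 0.1 rad and linear speed of each of white_jar, green_jar, glass_bottle, steel_can below 0.02 m/s and angular speed of each of white_jar, green_jar, glass_bottle, steel_can below 0.2 rad/s and x of green_jar_mid in the frame of tray_rack between -0.018 and 0.018 m and z of green_jar_mid in the frame of tray_rack between 0.0425 and 0.0525 m and ((y of green_ring in the frame of ring_rack between -0.13 and -0.11 m and y of green_jar_mid in the frame of tray_rack between 0.102 and 0.138 m) or (y of green_ring in the frame of ring_rack between -0.05 and -0.03 m and y of green_jar_mid in the frame of tray_rack between 0.022 and 0.058 m) or (y of green_ring in the frame of ring_rack between 0.03 and 0.05 m and y of green_jar_mid in the frame of tray_rack between -0.058 and -0.022 m) or (y of green_ring in the frame of ring_rack between 0.11 and 0.13 m and y of green_jar_mid in the frame of tray_rack between -0.138 and -0.102 m)) and x of glass_bottle_mid in the frame of tray_rack between -0.018 and 0.018 m and z of glass_bottle_mid in the frame of tray_rack between 0.0475 and 0.0575 m and ((y of bottle_ring in the frame of ring_rack between -0.13 and -0.11 m and y of glass_bottle_mid in the frame of tray_rack between 0.102 and 0.138 m) or (y of bottle_ring in the frame of ring_rack between -0.05 and -0.03 m and y of glass_bottle_mid in the frame of tray_rack between 0.022 and 0.058 m) or (y of bottle_ring in the frame of ring_rack between 0.03 and 0.05 m and y of glass_bottle_mid in the frame of tray_rack between -0.058 and -0.022 m) or (y of bottle_ring in the frame of ring_rack between 0.11 and 0.13 m and y of glass_bottle_mid in the frame of tray_rack between -0.138 and -0.102 m)) and x of steel_can_mid in the frame of tray_rack between -0.018 and 0.018 m and z of steel_can_mid in the frame of tray_rack between 0.029 and 0.039 m and ((y of can_ring in the frame of ring_rack between -0.13 and -0.11 m and y of steel_can_mid in the frame of tray_rack between 0.102 and 0.138 m) or (y of can_ring in the frame of ring_rack between -0.05 and -0.03 m and y of steel_can_mid in the frame of tray_rack between 0.022 and 0.058 m) or (y of can_ring in the frame of ring_rack between 0.03 and 0.05 m and y of steel_can_mid in the frame of tray_rack between -0.058 and -0.022 m) or (y of can_ring in the frame of ring_rack between 0.11 and 0.13 m and y of steel_can_mid in the frame of tray_rack between -0.138 and -0.102 m))); the robot touches nothing.
It fails at once if a container is tipped over (angle between any of white_jar_mid, green_jar_mid, glass_bottle_mid, steel_can_mid's own z axis and vertical above 0.6 rad).
It fails at once if the pumice block is moved from its place (distance of pumice from where it was at the start of the episode above 0.03 m).
It fails at once if the steel wool pad is moved from its place (distance of wool from where it was at the start of the episode above 0.03 m).
It also fails if it takes over 96 s, if anything falls off the work surface, if the arm or the gripper's body presses on something with over 40 N, if the wrist force passes 120 N, or if a joint passes its speed limit or range.

## Working session

There is one attempt and no reset: what is moved stays moved. The work goes in short steps, Python scripts to look and compute and a tool call to move; the robot and the scene stay as the last step left them, time stands still between calls to the robot, and variables do not carry over. Pictures are saved under pics/ and viewed, and the job is handed in when it is done.

Besides the shell and the picture viewer there is one more tool, called after ">>>" as name(argument=value, ...) on one line, values as JSON. apply_moves: Moves the arm, as the interface text tells. Its arguments: {"type":"object","properties":{"rows":{"type":"array","items":{"type":"array"}}},"required":["rows"]}

```bash
mkdir -p pics; ls; python3 - <<'E'
from rig import *
import cv2,numpy as np
s=get_state();print({k:np.round(v,3).tolist() for k,v in s.items()})
for n in("scene","top"):
    p,d=snapshot(n);cv2.imwrite(f"pics/{n}0.png",p[:,:,::-1]);np.savez(f"{n}0.npz",p=p,d=d)
    m=camera_model(n);print({k:np.round(v,4).tolist() if not isinstance(v,str) else v for k,v in m.items()})
E
```

```text
pics
{'time_s': 0.0, 'joints': [-72.736, 11.888, 88.407, -0.0, 79.842, -8.621], 'joint_velocities': [0.087, -0.022, 0.056, -0.063, -0.05, 0.003], 'joint_torque': [-0.001, -38.303, -29.16, -0.0, 0.011, -0.0], 'ee_pos': [0.251, -0.517, 0.303], 'eef_rot': [-179.865, -0.02, 25.884], 'wrist_force': [-0.187, -0.546, 0.427], 'ft_torque': [-0.04, 0.022, -0.012], 'grip_width': 1.004}
{'intrinsics': [[432.4646, 0.0, 258.0946], [0.0, 432.4646, 194.2284], [0.0, 0.0, 1.0]], 'world_from_camera': [[-0.4956, 0.6008, -0.6272, -0.2112], [-0.8685, -0.3479, 0.3531, 0.4203], [-0.0061, 0.7197, 0.6942, 0.8538], [0.0, 0.0, 0.0, 1.0]]}
{'intrinsics': [[390.1025, 0.0, 258.316], [0.0, 390.1025, 181.116], [0.0, 0.0, 1.0]], 'world_from_camera': [[-0.0205, 0.9859, -0.1659, 0.3245], [-0.9998, -0.0198, 0.0058, 0.018], [0.0024, 0.166, 0.9861, 1.3024], [0.0, 0.0, 0.0, 1.0]]}
```

View pics/scene0.png

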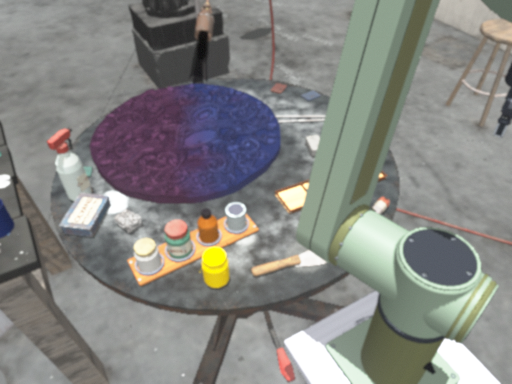

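View pics/top0.png

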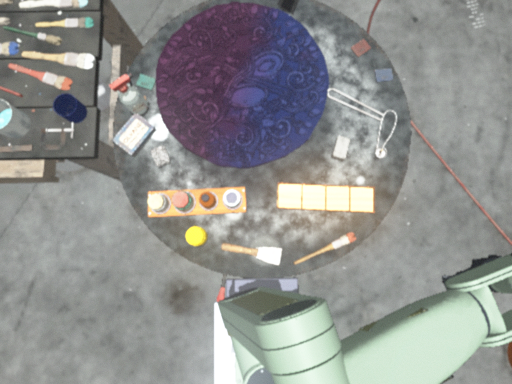

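The ring rack is at image left in the top view, from pixel (150,203) to (245,200). From left to right it holds white (158,203), green jar with red lid (181,200), amber bottle (207,199) and can (231,198). The empty tray is centred near (325,198). The yellow look-alike at (196,236) stands in front of the rack and has to be avoided. Next I'll enlarge the view and measure.

```bash
cat > h.py <<'E'
from rig import *
import cv2,numpy as np
def pts(name,d):
    m=camera_model(name);K=m["intrinsics"];T=np.array(m["world_from_camera"])
    v,u=np.mgrid[:d.shape[0],:d.shape[1]]
    x=(u-K[0][2])/K[0][0]*d;y=(v-K[1][2])/K[1][1]*d
    P=np.stack([x,-y,-d],-1)
    return P@T[:3,:3].T+T[:3,3]
def ray(name,u,v,z):
    m=camera_model(name);K=m["intrinsics"];T=np.array(m["world_from_camera"])
    r=T[:3,:3]@np.array([(u-K[0][2])/K[0][0],-(v-K[1][2])/K[1][1],-1])
    return T[:3,3]+r*(z-T[2,3])/r[2]
E
python3 - <<'E'
from h import *
a=np.load("top0.npz");P=pts("top",a["d"]);p=a["p"]
hsv=cv2.cvtColor(p,cv2.COLOR_RGB2HSV)
print("table z",np.median(P[225:235,215:240,2]),np.median(P[165:185,200:260,2]))
for n,(r0,r1,c0,c1) in dict(ring=(180,222,140,255),tray=(175,220,268,382)).items():
    # depth mask for tray/plank : height 4..20mm
    for lo in ((8,120,120),(8,60,150)):
        m=cv2.inRange(hsv,lo,(28,255,255));mm=np.zeros_like(m);mm[r0:r1,c0:c1]=m[r0:r1,c0:c1]
        mm=cv2.morphologyEx(mm,cv2.MORPH_CLOSE,np.ones((9,9)))
        c=max(cv2.findContours(mm,0,2)[0],key=cv2.contourArea)
        r=cv2.minAreaRect(c);z=.01 if n=="ring" else .012
        B=np.array([ray("top",u,v,z) for u,v in cv2.boxPoints(r)])
        print(n,np.round(r[0],1),np.round(r[1],1),r[2],"centre",ray("top",*r[0],z).round(4),"\n",B.round(4)[:,:2],[np.linalg.norm(B[i]-B[i-1]).round(4) for i in range(4)])
big=cv2.resize(p[175:250,140:265],None,fx=6,fy=6,interpolation=cv2.INTER_CUBIC);cv2.imwrite("pics/crop_ring.png",big[:,:,::-1])
big=cv2.resize(p[170:225,265:385],None,fx=6,fy=6,interpolation=cv2.INTER_CUBIC);cv2.imwrite("pics/crop_tray.png",big[:,:,::-1])
# height clusters
Z=P[...,2]
for n,zl,zh in(("white",.072,.09),("green",.085,.1),("bottle",.095,.115),("can",.06,.075)):
    m=((Z>zl)&(Z<zh));m[:185]=0;m[250:]=0;m[:,:140]=0;m[:,255:]=0
    k,l,st,ce=cv2.connectedComponentsWithStats(m.astype(np.uint8))
    for i in range(1,k):
        if st[i,4]>8: print(n,ce[i].round(1),st[i,4],np.median(P[l==i],axis=0).round(4),P[l==i].mean(0).round(4))
E
```

```text
table z -0.002180753688482029 -0.002022223530799172
ring [210.4 201.1] [24.6 37.1] 85.60128784179688 centre [0.4777 0.1713 0.01  ] 
 [[0.5155 0.2363]
 [0.5226 0.1125]
 [0.4402 0.1068]
 [0.4333 0.2294]] [np.float64(0.0825), np.float64(0.124), np.float64(0.0826), np.float64(0.1227)]
ring [196.2 201.6] [27.2 99.8] 87.0643310546875 centre [0.4769 0.2184 0.01  ] 
 [[0.5174 0.3875]
 [0.528  0.0541]
 [0.4369 0.0508]
 [0.4266 0.3804]] [np.float64(0.091), np.float64(0.3336), np.float64(0.0912), np.float64(0.3297)]
tray [373. 211.] [0. 0.] 0.0 centre [ 0.4335 -0.3676  0.012 ] 
 [[ 0.4335 -0.3676]
 [ 0.4335 -0.3676]
 [ 0.4335 -0.3676]
 [ 0.4335 -0.3676]] [np.float64(0.0), np.float64(0.0), np.float64(0.0), np.float64(0.0)]
tray [325.6 200.1] [99.9 33.8] 3.2704875469207764 centre [ 0.4728 -0.2122  0.012 ] 
 [[ 0.4297 -0.0417]
 [ 0.5426 -0.0512]
 [ 0.5166 -0.3848]
 [ 0.4042 -0.3705]] [np.float64(0.3298), np.float64(0.1134), np.float64(0.3346), np.float64(0.1133)]
white [185.1 203.5] 50 [0.4586 0.2385 0.0767] [0.4634 0.2428 0.0787]
white [206.4 199.2] 90 [0.4741 0.1723 0.0769] [0.4761 0.1758 0.0773]
white [155.3 201.4] 194 [0.4731 0.337  0.0782] [0.472  0.3367 0.0784]
white [194.3 235.8] 227 [0.3615 0.213  0.0835] [0.3621 0.2123 0.0835]
green [179.9 199.4] 223 [0.4757 0.2564 0.0937] [0.475  0.2564 0.0934]
green [188.  236.8] 10 [0.3586 0.2314 0.0861] [0.3592 0.2313 0.0864]
bottle [205.  197.6] 46 [0.4769 0.1768 0.1041] [0.4777 0.1768 0.1039]
bottle [175.6 203.7] 10 [0.4621 0.2692 0.0964] [0.4614 0.2689 0.0967]
can [231.4 197.7] 203 [0.4796 0.0986 0.067 ] [0.4804 0.0976 0.0673]
can [206.9 199.5] 81 [0.4745 0.1743 0.0701] [0.4759 0.1754 0.0701]
can [160.1 205.2] 43 [0.4551 0.3209 0.0647] [0.4612 0.3245 0.0656]
can [185.8 206.1] 24 [0.4531 0.2394 0.0716] [0.4562 0.2418 0.0705]
can [200.1 236.9] 47 [0.3551 0.1943 0.0646] [0.3587 0.1969 0.0651]
```

```bash
python3 - <<'E'
from h import *
a=np.load("scene0.npz");P=pts("scene",a["d"]);p=a["p"]
cv2.imwrite("pics/crop_scene.png",cv2.resize(p[180:300,60:350],None,fx=2.7,fy=2.7,interpolation=cv2.INTER_CUBIC)[:,:,::-1])
Z=P[...,2]
for n,zl,zh in(("white",.075,.086),("green",.09,.1),("bottle",.1,.115),("can",.064,.075)):
    m=((Z>zl)&(Z<zh)&(P[...,0]<.6)&(P[...,0]>.2)&(P[...,1]>-.1)&(P[...,1]<.6))
    k,l,st,ce=cv2.connectedComponentsWithStats(m.astype(np.uint8))
    for i in range(1,k):
        if st[i,4]>15: print(n,ce[i].round(1),st[i,4],P[l==i].mean(0).round(4))
# all things with z>0.02 on the table
a=np.load("top0.npz");P=pts("top",a["d"]);Z=P[...,2]
m=((Z>.02)&(Z<.35)&(P[...,0]>.2)&(P[...,0]<1.)&(abs(P[...,1])<.7)).astype(np.uint8)
k,l,st,ce=cv2.connectedComponentsWithStats(m)
for i in range(1,k):
    if st[i,4]>15:q=P[l==i];print(ce[i].round(0),st[i,4],q.min(0).round(3),q.max(0).round(3))
E
```

```text
white [207.3 221.2] 100 [0.468  0.1798 0.0797]
white [177.6 237.6] 85 [0.456  0.2617 0.0792]
white [144.6 246.6] 295 [0.4686 0.3378 0.0797]
white [214.5 257.7] 320 [0.3566 0.2136 0.0835]
green [206.7 216.6] 28 [0.4688 0.1796 0.0953]
green [175.8 228.2] 313 [0.4719 0.2577 0.0945]
bottle [206.  212.3] 64 [0.4744 0.178  0.1042]
can [235.5 209.9] 246 [0.4775 0.0984 0.0685]
can [207.5 225.5] 109 [0.4635 0.1823 0.0702]
can [178.2 241. ] 104 [0.4533 0.2628 0.0703]
can [146.5 254.7] 79 [0.453  0.3407 0.0686]
can [215.4 266.9] 103 [0.3434 0.2188 0.0684]
[242. 102.] 17338 [ 0.584 -0.238  0.02 ] [1.    0.355 0.063]
[131. 116.] 1682 [0.637 0.361 0.02 ] [0.845 0.5   0.21 ]
[ 68. 107.] 617 [0.761 0.604 0.02 ] [0.839 0.684 0.078]
[341. 147.] 291 [ 0.61 -0.3   0.02] [ 0.69  -0.242  0.036]
[160. 156.] 232 [0.601 0.308 0.02 ] [0.667 0.37  0.034]
[182. 201.] 339 [0.445 0.227 0.02 ] [0.508 0.285 0.1  ]
[232. 198.] 219 [0.455 0.073 0.027] [0.505 0.121 0.074]
[158. 202.] 295 [0.445 0.309 0.02 ] [0.507 0.36  0.085]
[207. 200.] 219 [0.453 0.153 0.02 ] [0.5   0.208 0.109]
[196. 236.] 319 [0.334 0.182 0.021] [0.395 0.242 0.091]
[333. 246.] 283 [ 0.267 -0.297  0.02 ] [ 0.359 -0.102  0.033]
[494. 256.] 44 [ 0.285 -0.575  0.291] [ 0.292 -0.561  0.347]
[452. 276.] 109 [ 0.208 -0.497  0.242] [ 0.263 -0.445  0.336]
[246. 293.] 167 [ 0.2   -0.003  0.238] [0.227 0.093 0.349]
```

View pics/crop_ring.png

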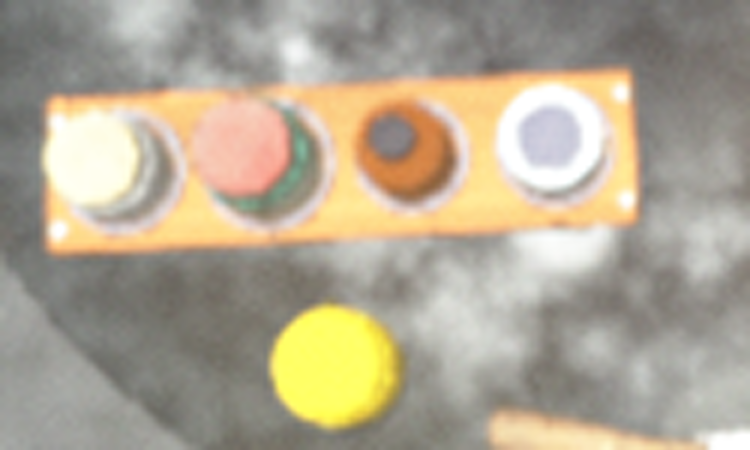

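View pics/crop_tray.png

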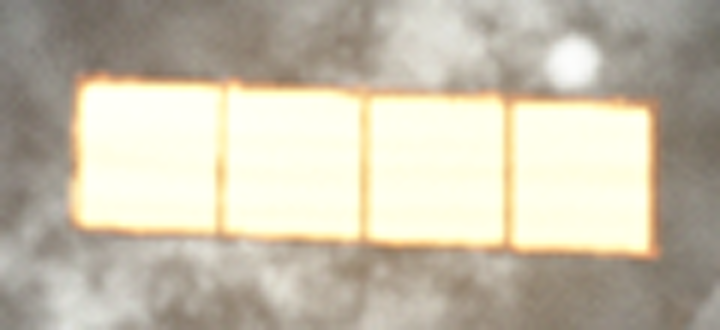

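View pics/crop_scene.png

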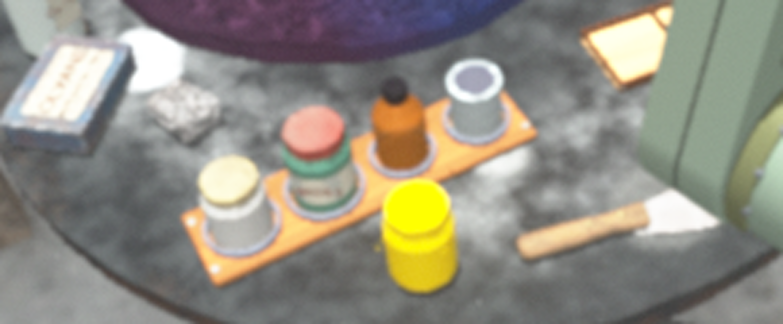

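All four containers and the yellow decoy are clearly told apart. The yellow jar stands alone in front of the rack, and the green jar with the red lid sits in the second ring. Now the tray compartments, and a check on container spacing.

```bash
python3 - <<'E'
from h import *
a=np.load("top0.npz");p=a["p"];hsv=cv2.cvtColor(p,cv2.COLOR_RGB2HSV)
# tray floor: very bright cream
m=(p[...,0]>225)&(p[...,1]>200);m=m.astype(np.uint8);m[:,:272]=0;m[:,380:]=0;m[:180]=0;m[216:]=0
k,l,st,ce=cv2.connectedComponentsWithStats(cv2.erode(m,np.ones((2,2))))
for i in range(1,k):
    if st[i,4]>30: print(ce[i].round(1),st[i])
m=cv2.morphologyEx(m,cv2.MORPH_CLOSE,np.ones((5,5)));m=cv2.morphologyEx(m,cv2.MORPH_OPEN,np.ones((7,7)))
c=max(cv2.findContours(m,0,2)[0],key=cv2.contourArea);r=cv2.minAreaRect(c)
B=np.array([ray("top",u,v,.005) for u,v in cv2.boxPoints(r)]);print(r,B.round(4),[np.linalg.norm(B[i]-B[i-1]).round(4) for i in range(4)],ray("top",*r[0],.005))
C=np.array([ray("top",u,v,.012) for u,v in((278,183),(374.2,187.2),(374.2,212),(277.2,208.3))]);print(C.round(4),C.mean(0))
ax=(C[0]+C[3]-C[1]-C[2]);ax/=np.linalg.norm(ax);print("row dir",ax)
for y in(-.12,-.04,.04,.12):print(y,(C.mean(0)+ax*y).round(4))
# yellow
W=np.array([[.4703,.3373],[.4735,.257],[.476,.1774],[.479,.098]]);print(np.linalg.norm(np.diff(W,axis=0),axis=1))
E
```

```text
[325.4 197.8] [ 278  184   95   28 2206]
((325.0273742675781, 197.3707733154297), (95.0406494140625, 24.889530181884766), 2.489553213119507) [[ 0.4515 -0.0502  0.005 ]
 [ 0.5354 -0.0562  0.005 ]
 [ 0.5149 -0.3754  0.005 ]
 [ 0.4313 -0.366   0.005 ]] [np.float64(0.3165), np.float64(0.0841), np.float64(0.3199), np.float64(0.0841)] [ 0.48304046 -0.21202679  0.005     ]
[[ 0.5338 -0.0555  0.012 ]
 [ 0.5131 -0.3771  0.012 ]
 [ 0.4301 -0.3713  0.012 ]
 [ 0.4489 -0.0504  0.012 ]] [ 0.48150486 -0.21358026  0.012     ]
row dir [0.06133629 0.99811716 0.        ]
-0.12 [ 0.4741 -0.3334  0.012 ]
-0.04 [ 0.4791 -0.2535  0.012 ]
0.04 [ 0.484  -0.1737  0.012 ]
0.12 [ 0.4889 -0.0938  0.012 ]
[0.08036374 0.07963925 0.07945665]
```

>>> apply_moves(rows=[[1, [0, 0, 0], [0, 0, -0.14]], [1, [0, 0, 0], [0, 0, -0.28]], [1, [0, 0, 0], [0, 0, -0.42]], [1, [0, 0, 0], [0, 0, -0.56]], [1, [0, 0, 0], [0, 0, -0.7]], [1, [0, 0, 0], [0, 0, -0.84]], [1, [0, 0, 0], [0, 0, -0.98]], [1, [0, 0, 0], [0, 0, -1.119]], [1, [0, 0, 0], [0, 0, -1.119]], [1, [0, 0, 0], [0, 0, -1.119]]])

```text
time_s: 1.1
ee_pos: [0.251, -0.5171, 0.3034]
eef_rot: [-180.0, -0.0, 89.8]
wrist_force: [-0.7, -0.2, 0.5]
grip_width: 1.0
```

>>> apply_moves(rows=[[1, [0.03, 0.011, 0], [0, 0, 0]], [1, [0.07, 0.026, 0], [0, 0, 0]], [1, [0.11, 0.041, 0], [0, 0, 0]], [1, [0.15, 0.056, 0], [0, 0, 0]], [1, [0.19, 0.07, 0], [0, 0, 0]], [1, [0.23, 0.085, 0], [0, 0, 0]], [1, [0.27, 0.1, 0.01], [0, 0, 0]], [1, [0.31, 0.115, 0.02], [0, 0, 0]], [1, [0.35, 0.13, 0.03], [0, 0, 0]], [1, [0.38, 0.141, 0.04], [0, 0, 0]]])

```text
time_s: 2.1
ee_pos: [0.3923, -0.1351, 0.2637]
eef_rot: [180.0, -0.0, 89.9]
wrist_force: [0.8, -0.2, 1.0]
grip_width: 0.997
```

>>> apply_moves(rows=[[1, [0.03, 0.011, 0], [0, 0, 0]], [1, [0.07, 0.026, 0], [0, 0, 0]], [1, [0.11, 0.041, 0], [0, 0, 0]], [1, [0.15, 0.056, 0], [0, 0, 0]], [1, [0.19, 0.07, 0.01], [0, 0, 0]], [1, [0.22, 0.08, 0.02], [0, 0, 0]], [1, [0.235, 0.087, 0.03], [0, 0, 0]], [1, [0.235, 0.087, 0.03], [0, 0, 0]], [1, [0.235, 0.087, 0.03], [0, 0, 0]]])

```text
time_s: 3.0
ee_pos: [0.4787, 0.0976, 0.2337]
eef_rot: [-179.9, 0.0, 90.0]
wrist_force: [0.5, -0.6, -0.2]
grip_width: 1.0
```

>>> apply_moves(rows=[[1, [0, 0, 0.02], [0, 0, 0]], [1, [0, 0, 0.05], [0, 0, 0]], [1, [0, 0, 0.08], [0, 0, 0]], [1, [0, 0, 0.105], [0, 0, 0]], [1, [0, 0, 0.125], [0, 0, 0]], [1, [0, 0, 0.133], [0, 0, 0]], [1, [0, 0, 0.133], [0, 0, 0]]])

```text
time_s: 3.7
ee_pos: [0.4784, 0.0967, 0.1004]
eef_rot: [-179.9, 0.0, 89.9]
wrist_force: [-0.3, -0.0, 0.7]
grip_width: 1.005
```

>>> apply_moves(rows=[[-1, [0, 0, 0], [0, 0, 0]], [-1, [0, 0, 0], [0, 0, 0]], [-1, [0, 0, 0], [0, 0, 0]], [-1, [0, 0, 0], [0, 0, 0]], [-1, [0, 0, 0], [0, 0, 0]], [-1, [0, 0, 0], [0, 0, 0]], [-1, [0, 0, 0], [0, 0, 0]], [-1, [0, 0, 0], [0, 0, 0]]])

```text
time_s: 4.5
ee_pos: [0.4805, 0.0977, 0.1026]
eef_rot: [179.8, 0.0, 90.0]
wrist_force: [-1.0, -1.2, 6.4]
grip_width: 0.594
```

>>> apply_moves(rows=[[-1, [0, 0, -0.01], [0, 0, 0]], [-1, [0, 0, -0.025], [0, 0, 0]], [-1, [0, 0, -0.05], [0, 0, 0]], [-1, [0, 0, -0.08], [0, 0, 0]], [-1, [0, 0, -0.11], [0, 0, 0]], [-1, [0, 0, -0.135], [0, 0, 0]], [-1, [0, 0, -0.15], [0, 0, 0]], [-1, [0, 0, -0.15], [0, 0, 0]]])

```text
time_s: 5.3
ee_pos: [0.4803, 0.0979, 0.2538]
eef_rot: [179.7, -0.0, 90.0]
wrist_force: [0.2, 0.1, -2.0]
grip_width: 0.597
```

```bash
python3 - <<'E'
from h import *
p,d=snapshot("scene");cv2.imwrite("pics/s1.png",p[:,:,::-1])
print(get_state()['grip_width'],get_state()['ee_pos'],get_state()['wrist_force'])
E
```

```text
0.5962325022889174 [0.47925186 0.09780413 0.25194724] [-0.46069205  0.4027617  -2.02535761]
```

View pics/s1.png

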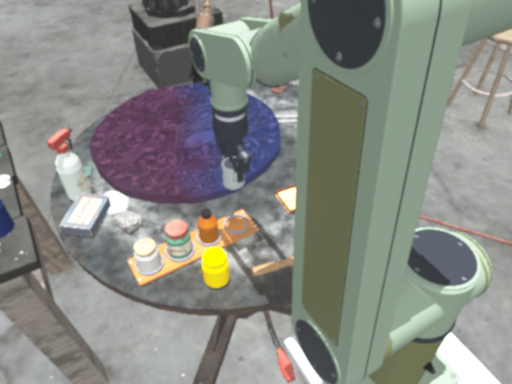

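>>> apply_moves(rows=[[-1, [-0.015, 0.001, 0], [0, 0, 0]], [-1, [-0.045, 0.003, 0], [0, 0, 0]], [-1, [-0.08, 0.005, 0], [0, 0, 0]], [-1, [-0.115, 0.007, 0], [0, 0, 0]], [-1, [-0.15, 0.009, 0], [0, 0, 0]], [-1, [-0.178, 0.01, 0], [0, 0, 0]], [-1, [-0.1915, 0.01, 0], [0, 0, 0]], [-1, [-0.1915, 0.01, 0.02], [0, 0, 0]], [-1, [-0.1915, 0.01, 0.05], [0, 0, 0]], [-1, [-0.1915, 0.01, 0.08], [0, 0, 0]]])

```text
time_s: 6.35
ee_pos: [0.4885, -0.0932, 0.1694]
eef_rot: [-180.0, -0.0, 90.0]
wrist_force: [-0.0, -0.8, -2.6]
grip_width: 0.595
```

>>> apply_moves(rows=[[-1, [0, 0, 0.025], [0, 0, 0]], [-1, [0, 0, 0.045], [0, 0, 0]], [-1, [0, 0, 0.06], [0, 0, 0]], [-1, [0, 0, 0.068], [0, 0, 0]], [-1, [0, 0, 0.072], [0, 0, 0]], [-1, [0, 0, 0.074], [0, 0, 0]], [-1, [0, 0, 0.075], [0, 0, 0]], [-1, [0, 0, 0.075], [0, 0, 0]]])

```text
time_s: 7.15
ee_pos: [0.4883, -0.0931, 0.0977]
eef_rot: [-179.8, -0.1, 90.0]
wrist_force: [-7.5, 2.6, 11.7]
grip_width: 0.598
```

>>> apply_moves(rows=[[0.4, [0, 0, 0], [0, 0, 0]], [0.7, [0, 0, 0], [0, 0, 0]], [1, [0, 0, 0], [0, 0, 0]], [1, [0, 0, 0], [0, 0, 0]], [1, [0, 0, 0], [0, 0, 0]], [1, [0, 0, -0.01], [0, 0, 0]], [1, [0, 0, -0.03], [0, 0, 0]], [1, [0, 0, -0.07], [0, 0, 0]], [1, [0, 0, -0.11], [0, 0, 0]], [1, [0, 0, -0.15], [0, 0, 0]]])

```text
time_s: 8.15
ee_pos: [0.4887, -0.0937, 0.2479]
eef_rot: [180.0, 0.0, 90.0]
wrist_force: [0.1, -0.0, 0.4]
grip_width: 0.999
```

```bash
cat >look.py <<'E'
from h import *
import sys
n=sys.argv[1]
p,d=snapshot("top");cv2.imwrite(f"pics/t{n}.png",cv2.resize(p[160:260,130:400],None,fx=2.9,fy=2.9)[:,:,::-1])
p,d=snapshot("scene");cv2.imwrite(f"pics/s{n}.png",p[:,:,::-1])
s=get_state();print(s['time_s'],s['grip_width'],s['ee_pos'],s['wrist_force'])
E
python3 look.py 2
```

```text
8.25 1.000225541728423 [ 0.49283491 -0.09516271  0.25344858] [ 0.5179919  -0.32386134 -0.14077858]
```

View pics/t2.png

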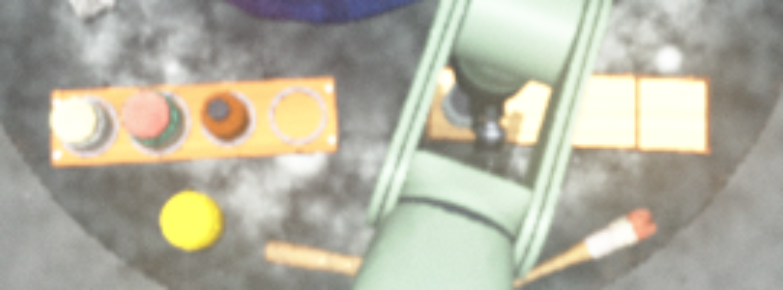

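View pics/s2.png

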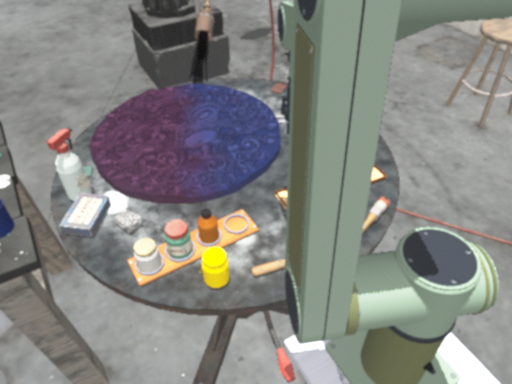

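The can looks upright in the left-end compartment, around (455,105) in the crop, though the arm partly hides it. I'll re-check once the arm is away. Next is the bottle.

>>> apply_moves(rows=[[1, [0.02, -0.001, 0], [0, 0, 0]], [1, [0.06, -0.003, 0], [0, 0, 0]], [1, [0.1, -0.005, 0], [0, 0, 0]], [1, [0.14, -0.007, 0], [0, 0, 0]], [1, [0.18, -0.009, 0], [0, 0, 0]], [1, [0.22, -0.011, 0], [0, 0, 0]], [1, [0.255, -0.012, 0], [0, 0, 0]], [1, [0.271, -0.013, 0], [0, 0, 0]], [1, [0.271, -0.013, 0], [0, 0, 0]], [1, [0.271, -0.013, 0], [0, 0, 0]]])

```text
time_s: 9.25
ee_pos: [0.4757, 0.177, 0.2455]
eef_rot: [-180.0, 0.0, 90.1]
wrist_force: [0.3, -0.8, -0.8]
grip_width: 1.0
```

```bash
python3 - <<'E'
from h import *
p,d=snapshot("top");P=pts("top",d);Z=P[...,2]
cv2.imwrite("pics/t3.png",cv2.resize(p[160:260,130:400],None,fx=2.9,fy=2.9)[:,:,::-1])
m=((Z>.045)&(Z<.075));m[:180]=0;m[220:]=0;m[:,:265]=0;m[:,380:]=0
print(m.sum(),P[m].mean(0).round(4));s=get_state();print(s['ee_pos'])
E
```

```text
205 [ 0.4875 -0.0925  0.062 ]
[0.47584132 0.17654108 0.24557528]
```

View pics/t3.png

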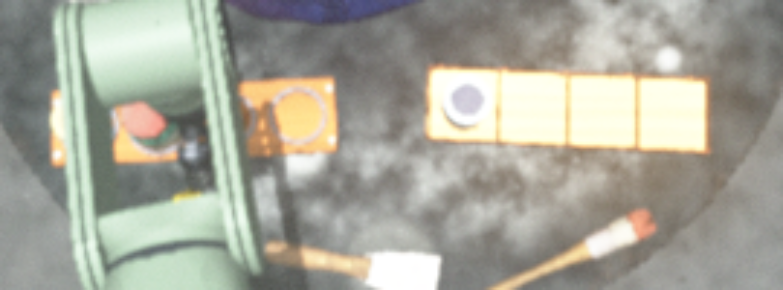

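The can stands centred in the left-end compartment at (465,103) in the crop, with its top at 62 mm as expected. Now I'll grasp the bottle.

>>> apply_moves(rows=[[1, [0, 0, 0.02], [0, 0, 0]], [1, [0, 0, 0.05], [0, 0, 0]], [1, [0, 0, 0.08], [0, 0, 0]], [1, [0, 0, 0.105], [0, 0, 0]], [1, [0, 0, 0.125], [0, 0, 0]], [1, [0, 0, 0.133], [0, 0, 0]], [1, [0, 0, 0.136], [0, 0, 0]], [1, [0, 0, 0.136], [0, 0, 0]]])

```text
time_s: 10.1
ee_pos: [0.4765, 0.1767, 0.1103]
eef_rot: [180.0, -0.0, 89.9]
wrist_force: [0.3, -1.1, 0.3]
grip_width: 0.997
```

>>> apply_moves(rows=[[-1, [0, 0, 0], [0, 0, 0]], [-1, [0, 0, 0], [0, 0, 0]], [-1, [0, 0, 0], [0, 0, 0]], [-1, [0, 0, 0], [0, 0, 0]], [-1, [0, 0, 0], [0, 0, 0]], [-1, [0, 0, 0], [0, 0, 0]], [-1, [0, 0, 0], [0, 0, 0]], [-1, [0, 0, 0], [0, 0, 0]]])

```text
time_s: 10.9
ee_pos: [0.4771, 0.1774, 0.1114]
eef_rot: [179.8, -0.0, 90.0]
wrist_force: [-0.4, -0.5, 6.5]
grip_width: 0.563
```

>>> apply_moves(rows=[[-1, [0, 0, -0.01], [0, 0, 0]], [-1, [0, 0, -0.025], [0, 0, 0]], [-1, [0, 0, -0.05], [0, 0, 0]], [-1, [0, 0, -0.08], [0, 0, 0]], [-1, [0, 0, -0.11], [0, 0, 0]], [-1, [0, 0, -0.135], [0, 0, 0]], [-1, [0, 0, -0.15], [0, 0, 0]], [-1, [0, 0, -0.15], [0, 0, 0]]])

```text
time_s: 11.7
ee_pos: [0.4772, 0.1776, 0.2628]
eef_rot: [179.7, -0.1, 90.0]
wrist_force: [0.3, -0.1, -1.1]
grip_width: 0.563
```

```bash
python3 look.py 4; python3 -c "
import cv2;a=cv2.imread('pics/s4.png');cv2.imwrite('pics/s4c.png',cv2.resize(a[80:300,100:320],None,fx=2.7,fy=2.7))"
```

```text
11.8 0.5620901719892113 [0.47548171 0.17717159 0.25952594] [ 0.20469682  0.19846498 -2.44110562]
```

View pics/s4c.png

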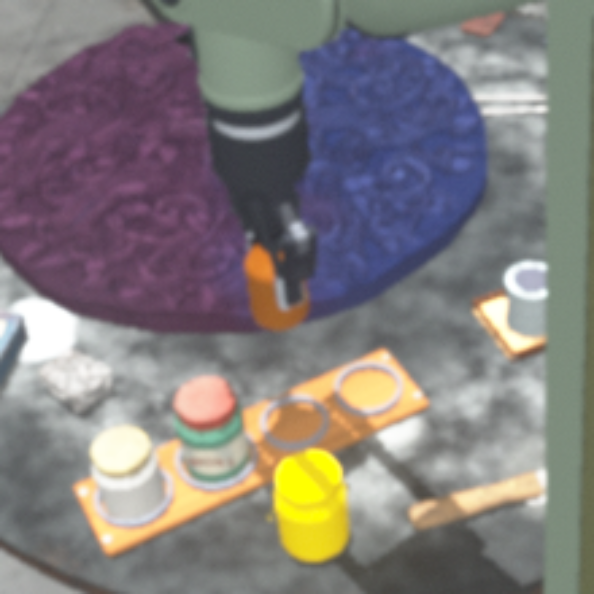

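The bottle hangs upright in the jaws at (278,290) in the crop. I'll carry it to the second compartment from the left.

>>> apply_moves(rows=[[-1, [-0.015, 0, 0], [0, 0, 0]], [-1, [-0.045, 0.001, 0], [0, 0, 0]], [-1, [-0.085, 0.002, 0], [0, 0, 0]], [-1, [-0.125, 0.003, 0], [0, 0, 0]], [-1, [-0.165, 0.004, 0], [0, 0, 0]], [-1, [-0.205, 0.005, 0], [0, 0, 0]], [-1, [-0.245, 0.006, 0], [0, 0, 0]], [-1, [-0.285, 0.007, 0], [0, 0, 0]], [-1, [-0.315, 0.008, 0], [0, 0, 0]], [-1, [-0.34, 0.008, 0], [0, 0, 0]]])

```text
time_s: 12.8
ee_pos: [0.4825, -0.1652, 0.2581]
eef_rot: [-179.8, -0.1, 89.9]
wrist_force: [0.1, 0.4, -1.7]
grip_width: 0.565
```

>>> apply_moves(rows=[[-1, [-0.01, 0, 0], [0, 0, 0]], [-1, [-0.01, 0, 0.02], [0, 0, 0]], [-1, [-0.01, 0, 0.05], [0, 0, 0]], [-1, [-0.01, 0, 0.08], [0, 0, 0]], [-1, [-0.01, 0, 0.105], [0, 0, 0]], [-1, [-0.01, 0, 0.125], [0, 0, 0]], [-1, [-0.01, 0, 0.14], [0, 0, 0]], [-1, [-0.01, 0, 0.15], [0, 0, 0]], [-1, [-0.01, 0, 0.154], [0, 0, 0]], [-1, [-0.01, 0, 0.154], [0, 0, 0]]])

```text
time_s: 13.8
ee_pos: [0.4836, -0.1723, 0.1065]
eef_rot: [-179.9, -0.1, 90.0]
wrist_force: [-1.6, 0.9, 1.5]
grip_width: 0.567
```

>>> apply_moves(rows=[[0.4, [0, 0, 0], [0, 0, 0]], [0.7, [0, 0, 0], [0, 0, 0]], [1, [0, 0, 0], [0, 0, 0]], [1, [0, 0, 0], [0, 0, 0]], [1, [0, 0, 0], [0, 0, 0]], [1, [0, 0, -0.01], [0, 0, 0]], [1, [0, 0, -0.03], [0, 0, 0]], [1, [0, 0, -0.07], [0, 0, 0]], [1, [0, 0, -0.11], [0, 0, 0]], [1, [0, 0, -0.145], [0, 0, 0]]])

```text
time_s: 14.8
ee_pos: [0.4842, -0.1729, 0.2537]
eef_rot: [179.9, 0.1, 90.0]
wrist_force: [0.8, -0.0, 0.2]
grip_width: 1.001
```

Next the green jar at (0.4735, 0.257): dy is +0.430 and dx −0.011.

>>> apply_moves(rows=[[1, [0.02, 0, 0], [0, 0, 0]], [1, [0.06, -0.001, 0], [0, 0, 0]], [1, [0.105, -0.003, 0], [0, 0, 0]], [1, [0.15, -0.004, 0], [0, 0, 0]], [1, [0.195, -0.005, 0], [0, 0, 0]], [1, [0.24, -0.006, 0], [0, 0, 0]], [1, [0.285, -0.007, 0], [0, 0, 0]], [1, [0.33, -0.008, 0], [0, 0, 0]], [1, [0.375, -0.01, 0], [0, 0, 0]], [1, [0.41, -0.011, 0], [0, 0, 0]]])

```text
time_s: 15.8
ee_pos: [0.4725, 0.2397, 0.2518]
eef_rot: [179.9, -0.0, 90.1]
wrist_force: [0.5, -1.0, 0.1]
grip_width: 0.998
```

>>> apply_moves(rows=[[1, [0.02, 0, 0], [0, 0, 0]], [1, [0.02, 0, 0], [0, 0, 0]], [1, [0.02, 0, 0], [0, 0, 0]]])

```text
time_s: 16.1
ee_pos: [0.4729, 0.2571, 0.2512]
eef_rot: [180.0, 0.0, 90.1]
wrist_force: [-1.0, -0.4, -0.0]
grip_width: 1.004
```

```bash
python3 look.py 5
```

```text
16.2 0.99867443778706 [0.4730618  0.25622483 0.25105603] [ 0.34850693 -0.62098346 -1.72688173]
```

View pics/t5.png

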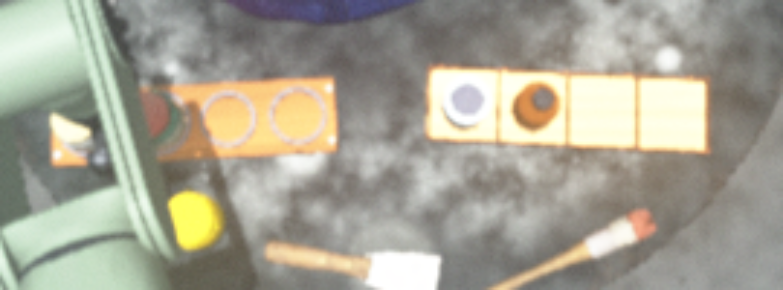

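View pics/s5.png

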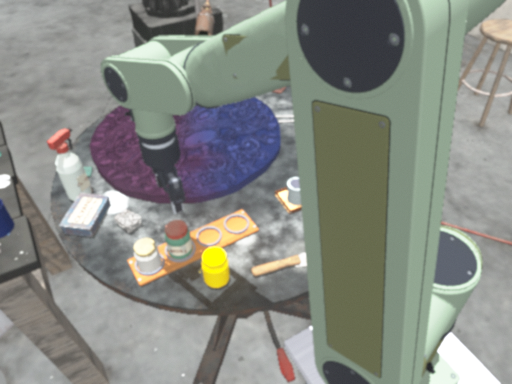

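The bottle is upright in the second compartment at (537,104) in the crop. I'll descend on the green jar; its red lid is at (177,227) in the scene view, directly under the gripper.

>>> apply_moves(rows=[[1, [0, 0, 0.02], [0, 0, 0]], [1, [0, 0, 0.05], [0, 0, 0]], [1, [0, 0, 0.08], [0, 0, 0]], [1, [0, 0, 0.11], [0, 0, 0]], [1, [0, 0, 0.13], [0, 0, 0]], [1, [0, 0, 0.14], [0, 0, 0]], [1, [0, 0, 0.143], [0, 0, 0]], [1, [0, 0, 0.143], [0, 0, 0]]])

```text
time_s: 17.0
ee_pos: [0.4736, 0.2567, 0.1084]
eef_rot: [180.0, -0.0, 89.9]
wrist_force: [0.6, -0.9, 0.3]
grip_width: 1.001
```

>>> apply_moves(rows=[[-1, [0, 0, 0], [0, 0, 0]], [-1, [0, 0, 0], [0, 0, 0]], [-1, [0, 0, 0], [0, 0, 0]], [-1, [0, 0, 0], [0, 0, 0]], [-1, [0, 0, 0], [0, 0, 0]], [-1, [0, 0, 0], [0, 0, 0]], [-1, [0, 0, 0], [0, 0, 0]], [-1, [0, 0, 0], [0, 0, 0]]])

```text
time_s: 17.8
ee_pos: [0.4745, 0.2577, 0.1098]
eef_rot: [179.8, -0.1, 90.0]
wrist_force: [-0.0, -1.1, 7.3]
grip_width: 0.679
```

>>> apply_moves(rows=[[-1, [0, 0, -0.01], [0, 0, 0]], [-1, [0, 0, -0.025], [0, 0, 0]], [-1, [0, 0, -0.05], [0, 0, 0]], [-1, [0, 0, -0.08], [0, 0, 0]], [-1, [0, 0, -0.11], [0, 0, 0]], [-1, [0, 0, -0.135], [0, 0, 0]], [-1, [0, 0, -0.15], [0, 0, 0]], [-1, [0, 0, -0.15], [0, 0, 0]]])

```text
time_s: 18.6
ee_pos: [0.4744, 0.2578, 0.2617]
eef_rot: [179.6, -0.1, 90.0]
wrist_force: [-0.7, -0.4, -2.3]
grip_width: 0.68
```

```bash
python3 look.py 6; python3 -c "
import cv2;a=cv2.imread('pics/s6.png');cv2.imwrite('pics/s6c.png',cv2.resize(a[80:300,100:320],None,fx=2.7,fy=2.7))"
```

```text
18.7 0.6763892842268059 [0.4726355  0.25711572 0.25802517] [-0.82032603 -0.17785694 -2.52192069]
```

View pics/s6c.png

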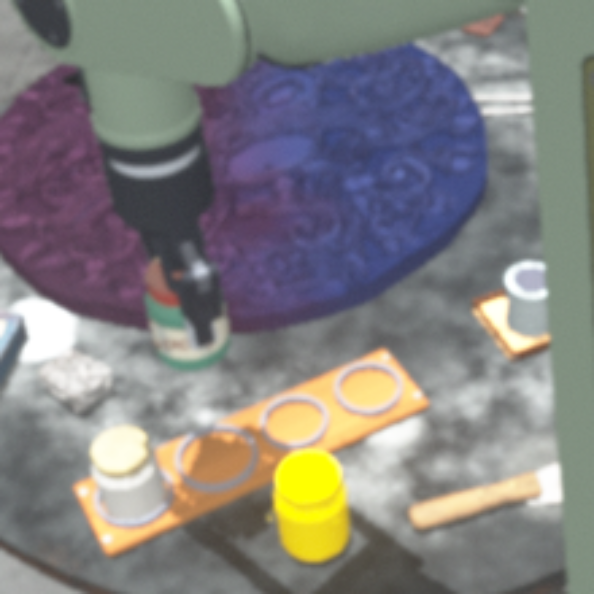

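The green jar is held upright at (187,325) in the crop. I'll carry it to the third compartment from the left.

>>> apply_moves(rows=[[-1, [-0.015, 0, 0], [0, 0, 0]], [-1, [-0.045, 0.001, 0], [0, 0, 0]], [-1, [-0.085, 0.001, 0], [0, 0, 0]], [-1, [-0.125, 0.002, 0], [0, 0, 0]], [-1, [-0.165, 0.002, 0], [0, 0, 0]], [-1, [-0.205, 0.003, 0], [0, 0, 0]], [-1, [-0.245, 0.003, 0], [0, 0, 0]], [-1, [-0.285, 0.004, 0], [0, 0, 0]], [-1, [-0.325, 0.004, 0], [0, 0, 0]], [-1, [-0.365, 0.005, 0], [0, 0, 0]]])

```text
time_s: 19.7
ee_pos: [0.4762, -0.1097, 0.2563]
eef_rot: [-179.8, -0.1, 90.0]
wrist_force: [-0.1, -1.1, -2.7]
grip_width: 0.671
```

>>> apply_moves(rows=[[-1, [-0.04, 0, 0], [0, 0, 0]], [-1, [-0.08, 0.001, 0], [0, 0, 0]], [-1, [-0.115, 0.001, 0], [0, 0, 0]], [-1, [-0.138, 0.001, 0], [0, 0, 0]], [-1, [-0.145, 0.001, 0], [0, 0, 0]], [-1, [-0.145, 0.001, 0.02], [0, 0, 0]], [-1, [-0.145, 0.001, 0.05], [0, 0, 0]], [-1, [-0.145, 0.001, 0.08], [0, 0, 0]], [-1, [-0.145, 0.001, 0.1], [0, 0, 0]], [-1, [-0.145, 0.001, 0.12], [0, 0, 0]]])

```text
time_s: 20.7
ee_pos: [0.4775, -0.2514, 0.1355]
eef_rot: [-179.8, -0.1, 90.0]
wrist_force: [-0.1, -0.0, -2.8]
grip_width: 0.676
```

>>> apply_moves(rows=[[-1, [0, 0, 0.015], [0, 0, 0]], [-1, [0, 0, 0.025], [0, 0, 0]], [-1, [0, 0, 0.031], [0, 0, 0]], [-1, [0, 0, 0.034], [0, 0, 0]], [-1, [0, 0, 0.034], [0, 0, 0]]])

```text
time_s: 21.2
ee_pos: [0.4796, -0.2531, 0.1049]
eef_rot: [179.9, 0.0, 90.0]
wrist_force: [-0.5, -0.4, -2.4]
grip_width: 0.673
```

>>> apply_moves(rows=[[-1, [0, 0, 0.001], [0, 0, 0]], [-1, [0, 0, 0.002], [0, 0, 0]], [-1, [0, 0, 0.002], [0, 0, 0]]])

```text
time_s: 21.5
ee_pos: [0.4798, -0.2534, 0.1047]
eef_rot: [179.9, 0.1, 90.0]
wrist_force: [-4.8, 4.6, 12.6]
grip_width: 0.678
```

>>> apply_moves(rows=[[0.45, [0, 0, 0], [0, 0, 0]], [0.7, [0, 0, 0], [0, 0, 0]], [1, [0, 0, 0], [0, 0, 0]], [1, [0, 0, 0], [0, 0, 0]], [1, [0, 0, 0], [0, 0, 0]], [1, [0, 0, -0.01], [0, 0, 0]], [1, [0, 0, -0.03], [0, 0, 0]], [1, [0, 0, -0.07], [0, 0, 0]], [1, [0, 0, -0.11], [0, 0, 0]], [1, [0, 0, -0.147], [0, 0, 0]]])

```text
time_s: 22.5
ee_pos: [0.4791, -0.2528, 0.2513]
eef_rot: [179.9, 0.0, 90.0]
wrist_force: [0.7, -0.8, 0.3]
grip_width: 1.0
```

Now the white jar at (0.4703, 0.3373): dy is +0.590 and dx −0.009.

>>> apply_moves(rows=[[1, [0.02, 0, 0], [0, 0, 0]], [1, [0.06, -0.001, 0], [0, 0, 0]], [1, [0.105, -0.002, 0], [0, 0, 0]], [1, [0.15, -0.002, 0], [0, 0, 0]], [1, [0.195, -0.003, 0], [0, 0, 0]], [1, [0.24, -0.004, 0], [0, 0, 0]], [1, [0.285, -0.005, 0], [0, 0, 0]], [1, [0.33, -0.005, 0], [0, 0, 0]], [1, [0.375, -0.006, 0], [0, 0, 0]], [1, [0.42, -0.007, 0], [0, 0, 0]]])

```text
time_s: 23.5
ee_pos: [0.4718, 0.169, 0.2498]
eef_rot: [179.9, -0.0, 90.0]
wrist_force: [-0.3, -0.4, -1.3]
grip_width: 1.002
```

>>> apply_moves(rows=[[1, [0.045, -0.001, 0], [0, 0, 0]], [1, [0.09, -0.001, 0], [0, 0, 0]], [1, [0.13, -0.002, 0], [0, 0, 0]], [1, [0.16, -0.002, 0], [0, 0, 0]], [1, [0.17, -0.002, 0], [0, 0, 0]], [1, [0.17, -0.002, 0], [0, 0, 0]], [1, [0.17, -0.002, 0], [0, 0, 0]]])

```text
time_s: 24.2
ee_pos: [0.47, 0.3362, 0.2489]
eef_rot: [-180.0, 0.1, 90.0]
wrist_force: [0.6, -0.5, -0.4]
grip_width: 1.001
```

```bash
python3 look.py 7
```

```text
24.3 0.9973075648900773 [0.47019429 0.33575006 0.24890909] [0.84229621 0.31571809 0.2315748 ]
```

View pics/t7.png

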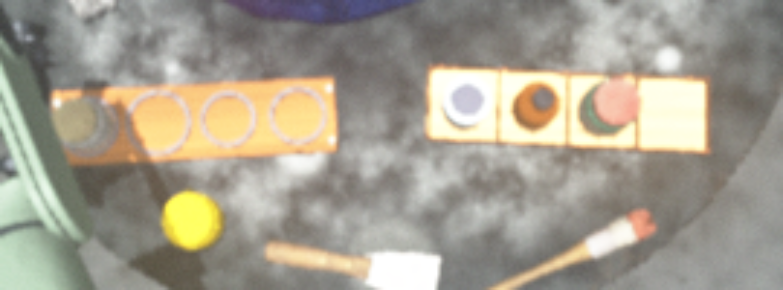

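View pics/s7.png

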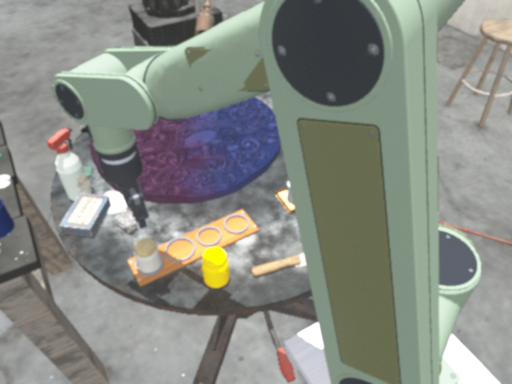

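The green jar stands upright in the third compartment at (607,103) in the crop. Now I'll descend on the white jar.

>>> apply_moves(rows=[[1, [0, 0, 0.02], [0, 0, 0]], [1, [0, 0, 0.05], [0, 0, 0]], [1, [0, 0, 0.08], [0, 0, 0]], [1, [0, 0, 0.11], [0, 0, 0]], [1, [0, 0, 0.133], [0, 0, 0]], [1, [0, 0, 0.144], [0, 0, 0]], [1, [0, 0, 0.148], [0, 0, 0]], [1, [0, 0, 0.148], [0, 0, 0]]])

```text
time_s: 25.1
ee_pos: [0.4705, 0.3368, 0.1012]
eef_rot: [180.0, -0.0, 90.0]
wrist_force: [0.4, 0.0, 0.3]
grip_width: 0.995
```

>>> apply_moves(rows=[[-1, [0, 0, 0], [0, 0, 0]], [-1, [0, 0, 0], [0, 0, 0]], [-1, [0, 0, 0], [0, 0, 0]], [-1, [0, 0, 0], [0, 0, 0]], [-1, [0, 0, 0], [0, 0, 0]], [-1, [0, 0, 0], [0, 0, 0]], [-1, [0, 0, 0], [0, 0, 0]], [-1, [0, 0, 0], [0, 0, 0]]])

```text
time_s: 25.9
ee_pos: [0.4713, 0.338, 0.1029]
eef_rot: [179.8, -0.1, 90.0]
wrist_force: [-0.2, -1.5, 5.8]
grip_width: 0.624
```

>>> apply_moves(rows=[[-1, [0, 0, -0.01], [0, 0, 0]], [-1, [0, 0, -0.025], [0, 0, 0]], [-1, [0, 0, -0.05], [0, 0, 0]], [-1, [0, 0, -0.08], [0, 0, 0]], [-1, [0, 0, -0.11], [0, 0, 0]], [-1, [0, 0, -0.135], [0, 0, 0]], [-1, [0, 0, -0.15], [0, 0, 0]], [-1, [0, 0, -0.15], [0, 0, 0]]])

```text
time_s: 26.7
ee_pos: [0.4713, 0.3379, 0.2543]
eef_rot: [179.7, -0.2, 90.0]
wrist_force: [-0.4, -0.1, -1.5]
grip_width: 0.623
```

```bash
python3 look.py 8; python3 -c "
import cv2;a=cv2.imread('pics/s8.png');cv2.imwrite('pics/s8c.png',cv2.resize(a[80:300,50:270],None,fx=2.7,fy=2.7))"
```

```text
26.8 0.6265501175737702 [0.46956131 0.33694272 0.25033517] [-0.44639968  0.21931945 -1.66232053]
```

View pics/s8c.png

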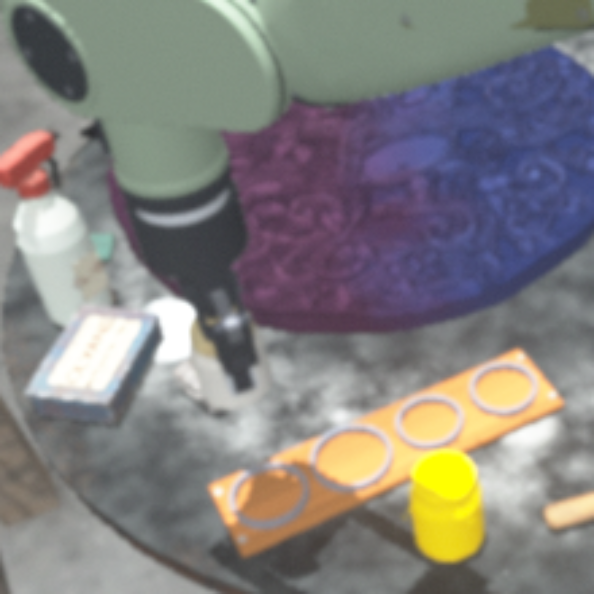

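The white jar is held at (228,370) in the crop and all four rings are empty. I'll carry it to the right-end compartment.

>>> apply_moves(rows=[[-1, [-0.015, 0, 0], [0, 0, 0]], [-1, [-0.045, 0, 0], [0, 0, 0]], [-1, [-0.085, 0, 0], [0, 0, 0]], [-1, [-0.125, 0.001, 0], [0, 0, 0]], [-1, [-0.165, 0.001, 0], [0, 0, 0]], [-1, [-0.205, 0.001, 0], [0, 0, 0]], [-1, [-0.245, 0.001, 0], [0, 0, 0]], [-1, [-0.285, 0.002, 0], [0, 0, 0]], [-1, [-0.325, 0.002, 0], [0, 0, 0]], [-1, [-0.365, 0.002, 0], [0, 0, 0]]])

```text
time_s: 27.8
ee_pos: [0.4702, -0.0299, 0.2491]
eef_rot: [-179.8, -0.0, 90.0]
wrist_force: [1.1, 0.2, -2.0]
grip_width: 0.623
```

>>> apply_moves(rows=[[-1, [-0.04, 0, 0], [0, 0, 0]], [-1, [-0.08, 0, 0], [0, 0, 0]], [-1, [-0.12, 0.001, 0], [0, 0, 0]], [-1, [-0.16, 0.001, 0], [0, 0, 0]], [-1, [-0.2, 0.001, 0], [0, 0, 0]], [-1, [-0.24, 0.002, 0], [0, 0, 0]], [-1, [-0.275, 0.002, 0], [0, 0, 0]], [-1, [-0.298, 0.002, 0], [0, 0, 0]], [-1, [-0.305, 0.002, 0], [0, 0, 0]], [-1, [-0.305, 0.002, 0], [0, 0, 0]]])

```text
time_s: 28.8
ee_pos: [0.4727, -0.3332, 0.2492]
eef_rot: [-179.9, -0.1, 89.9]
wrist_force: [0.1, 0.5, -1.8]
grip_width: 0.623
```

>>> apply_moves(rows=[[-1, [0, 0, 0.02], [0, 0, 0]], [-1, [0, 0, 0.05], [0, 0, 0]], [-1, [0, 0, 0.08], [0, 0, 0]], [-1, [0, 0, 0.105], [0, 0, 0]], [-1, [0, 0, 0.125], [0, 0, 0]], [-1, [0, 0, 0.14], [0, 0, 0]], [-1, [0, 0, 0.15], [0, 0, 0]], [-1, [0, 0, 0.154], [0, 0, 0]], [-1, [0, 0, 0.155], [0, 0, 0]], [-1, [0, 0, 0.155], [0, 0, 0]]])

```text
time_s: 29.8
ee_pos: [0.4744, -0.3324, 0.098]
eef_rot: [180.0, -0.0, 90.0]
wrist_force: [-2.6, 2.1, 6.0]
grip_width: 0.624
```

Contact on the floor is light, so I'll release, retreat upward and swing away.

>>> apply_moves(rows=[[0.45, [0, 0, 0], [0, 0, 0]], [0.7, [0, 0, 0], [0, 0, 0]], [1, [0, 0, 0], [0, 0, 0]], [1, [0, 0, 0], [0, 0, 0]], [1, [0, 0, 0], [0, 0, 0]], [1, [0, 0, -0.01], [0, 0, 0]], [1, [0, 0, -0.03], [0, 0, 0]], [1, [0, 0, -0.07], [0, 0, 0]], [1, [0, 0, -0.11], [0, 0, 0]], [1, [0, 0, -0.15], [0, 0, 0]]])

```text
time_s: 30.8
ee_pos: [0.4739, -0.3327, 0.2479]
eef_rot: [180.0, 0.0, 90.0]
wrist_force: [0.8, -0.6, -0.5]
grip_width: 0.998
```

>>> apply_moves(rows=[[1, [0.04, -0.01, -0.02], [0, 0, 0]], [1, [0.08, -0.01, -0.03], [0, 0, 0]], [1, [0.12, -0.01, -0.03], [0, 0, 0]], [1, [0.16, -0.01, -0.03], [0, 0, 0]], [1, [0.2, -0.01, -0.03], [0, 0, 0]], [1, [0.24, -0.01, -0.03], [0, 0, 0]], [1, [0.28, -0.01, -0.03], [0, 0, 0]], [1, [0.32, -0.01, -0.03], [0, 0, 0]], [1, [0.36, -0.01, -0.03], [0, 0, 0]], [1, [0.4, -0.01, -0.03], [0, 0, 0]]])

```text
time_s: 31.8
ee_pos: [0.4638, 0.0688, 0.2768]
eef_rot: [179.9, 0.0, 90.0]
wrist_force: [0.3, -0.2, -0.4]
grip_width: 0.998
```

>>> apply_moves(rows=[[1, [0.04, 0, 0], [0, 0, 0]], [1, [0.08, 0, 0], [0, 0, 0]], [1, [0.12, 0, 0], [0, 0, 0]], [1, [0.15, 0, 0], [0, 0, 0]], [1, [0.15, 0, 0], [0, 0, 0]], [1, [0.15, 0, 0], [0, 0, 0]], [1, [0.15, 0, 0], [0, 0, 0]]])

```text
time_s: 32.5
ee_pos: [0.464, 0.2164, 0.2761]
eef_rot: [180.0, 0.0, 90.0]
wrist_force: [0.4, -0.2, -0.5]
grip_width: 0.999
```

```bash
python3 look.py 9; python3 - <<'E'
from h import *
p,d=snapshot("top");P=pts("top",d);Z=P[...,2]
c=np.array([.482,-.2128]);ax=np.array([.0613,.998]);ax/=np.linalg.norm(ax)
m=Z>.045;m[:180]=0;m[220:]=0;m[:,:265]=0;m[:,385:]=0
k,l,st,ce=cv2.connectedComponentsWithStats(m.astype(np.uint8))
for i in range(1,k):
    if st[i,4]>15:
        q=P[l==i];t=q[q[:,2]>q[:,2].max()-.008];e=t.mean(0);r=e[:2]-c
        print(ce[i].round(0),st[i,4],e.round(4),"along",(r@ax).round(4),"across",(r[0]*ax[1]-r[1]*ax[0]).round(4))
cv2.imwrite("pics/t9c.png",cv2.resize(p[130:225,265:390],None,fx=6,fy=6)[:,:,::-1])
a=np.load("top0.npz")["p"];
for n,b in(("pumice",(130,165,325,358)),("wool",(140,172,145,175))):
    print(n,np.abs(a[b[0]:b[1],b[2]:b[3]].astype(int)-p[b[0]:b[1],b[2]:b[3]]).mean())
E
```

```text
32.6 1.0023574898871441 [0.46415185 0.21610025 0.27601794] [-0.37297874  0.48712949  0.3685923 ]
[291. 194.] 203 [0.3245 0.018  1.3024] along 0.2207 across -0.1713
[341. 196.] 310 [0.3245 0.018  1.3024] along 0.2207 across -0.1713
[315. 196.] 195 [ 0.4823 -0.1715  0.0993] along 0.0412 across -0.0023
[365. 198.] 255 [0.3245 0.018  1.3024] along 0.2207 across -0.1713
pumice 2.9015873015873015
wool 24.09375
```

View pics/t9c.png

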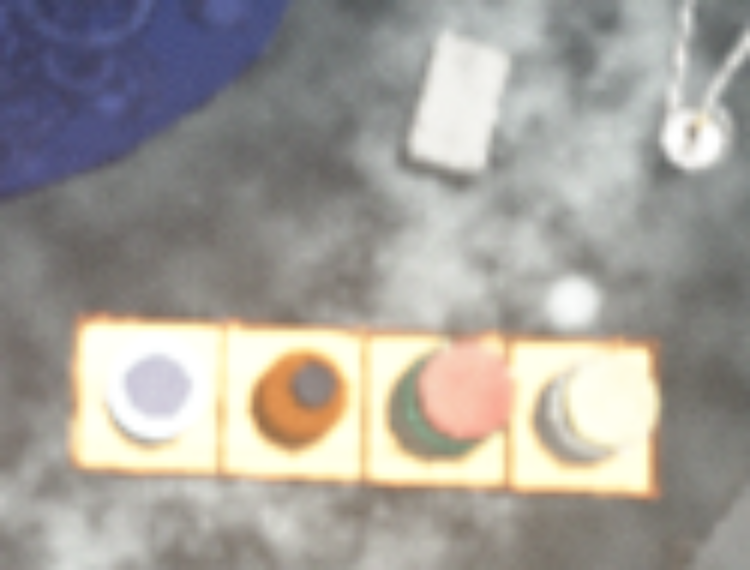

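View pics/t9.png

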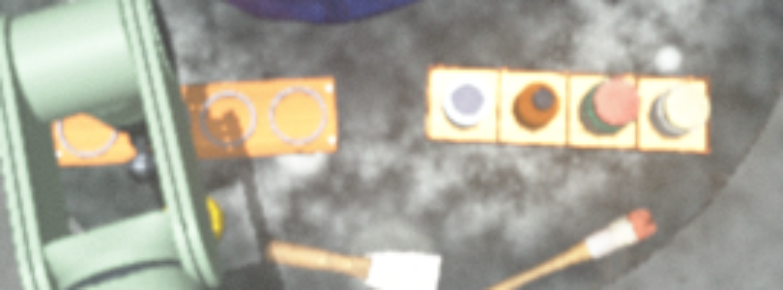

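Invalid-depth pixels (depth 0) spoiled three of those readings. I'll redo the check with them filtered out, and look for the wool in the scene view because the arm covers it from the top.

```bash
python3 - <<'E'
from h import *
p,d=snapshot("top");P=pts("top",d);Z=P[...,2]
c=np.array([.482,-.2128]);ax=np.array([.0613,.998]);ax/=np.linalg.norm(ax)
m=(Z>.045)&(d>0)&(Z<.2);m[:180]=0;m[220:]=0;m[:,:265]=0;m[:,385:]=0
k,l,st,ce=cv2.connectedComponentsWithStats(m.astype(np.uint8))
for i in range(1,k):
    if st[i,4]>15:
        q=P[l==i];t=q[q[:,2]>np.percentile(q[:,2],97)-.006];e=t.mean(0);r=e[:2]-c
        print(ce[i].round(0),st[i,4],e.round(4),"along",(r@ax).round(4),"across",(r[0]*ax[1]-r[1]*ax[0]).round(4))
q,_=snapshot("scene");a=np.load("scene0.npz")["p"]
b=(205,235,115,145);print("wool",np.abs(a[b[0]:b[1],b[2]:b[3]].astype(int)-q[b[0]:b[1],b[2]:b[3]]).mean())
cv2.imwrite("pics/woolcmp.png",np.hstack([cv2.resize(x[180:290,60:170],None,fx=3.5,fy=3.5) for x in(a,q)])[:,:,::-1])
E
```

```text
[291. 194.] 203 [ 0.4876 -0.0931  0.0631] along 0.1198 across -0.0017
[341. 196.] 307 [ 0.4786 -0.2528  0.0897] along -0.0401 across -0.001
[315. 196.] 195 [ 0.4829 -0.1719  0.0993] along 0.0409 across -0.0016
[365. 198.] 257 [ 0.4737 -0.3321  0.0746] along -0.1195 across -0.001
wool 14.728148148148149
```

View pics/woolcmp.png

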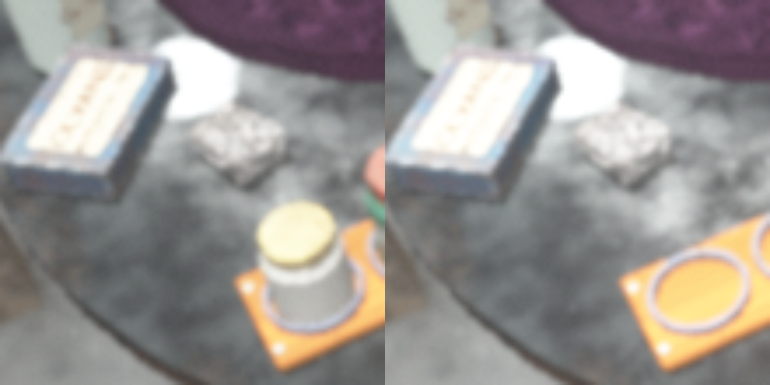

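The wool is at the same pixels before and after, at (237,145) in the left half and (237,145) in the right half; only the lighting changed. All containers are within 2 mm of their compartment centres at the right heights, so I'm handing in.

```bash
python3 -c "
from rig import *
print(sign_off())"
```

```text
the job is handed in; nothing more can be done
None
```

I moved all four containers from the ring rack to the tray in reversed order and handed the job in at about 33 s. From left to right the tray now holds the can, the bottle, the green jar and the white jar.

- **Placement:** the last top-view depth check put each container within about 2 mm of its compartment centre, along and across the row. Their tops read 63, 99, 90 and 75 mm, matching 63, 100, 90 and 75 mm for standing flat on the floor. They look upright in the images.
- **Release:** the gripper is fully open and well clear of everything.
- **Bystanders:** the pumice (top view) and the wool (scene view) are where they were at the start. I kept clear of the yellow look-alike.
- **Checks that failed or disagreed:**
  - The first final depth check gave nonsense for three containers because of missing-depth pixels; filtered, it agreed.
  - The wool's pixel-difference check disagreed because the arm covered it in the top view and the light changed in the scene view. By eye its position matched.

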